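Make up two gift trays in the sweet shop

TASK

Make up the two gift trays from the stock standing on the counter. In the larger tray lay the long chocolate-bar carton in the long compartment and stand the tall slim jar and the house-shaped gable box in the two square compartments, either way round; in the smaller tray stand the squat jar and the card tube, one in each compartment. Set everything down gently, right way up and flat on the tray floor, and leave the flat tin and the plain square carton where they stand.

Things in the scene. Friction and masses are not known exactly. Their poses are not given: they have to be found in the camera images.
- tray_large: larger gift tray, plain wood, loose, 0.6 kg, 161 x 175 mm (x, y), 22 mm high; floor 4 mm, walls and dividers 5 mm thick, all rim-high. Origin: centre of underside, z up. On its -x side (roughly towards the robot) one long compartment, inside 66 x 165 mm, centre x -42.5 mm, y 0; on its +x side two square ones, inside 80 x 80 mm, centres x +35.5, y +42.5 and -42.5 mm.
- tray_small: the smaller gift tray: same wood, 90 x 175 mm (x by y), 22 mm high, floor 4 mm, walls 5 mm; only two square compartments side by side, 80 by 80 mm inside, centred at x = 0, y = +42.5 and -42.5 mm. Origin at the centre of the underside, z up. Loose, about 0.45 kg.
- jar_tall: the tall slim glass jar of sweets with a metal screw lid: round, 52 mm in diameter up to 78 mm, lid 48 mm in diameter from 80 to 96 mm, overall height 96 mm. Stands upright; origin at the centre of its underside, z up. About 0.22 kg.
- jar_squat: the squat wide glass jar of sweets with a metal screw lid: round, 64 mm in diameter up to 44 mm, lid 62 mm in diameter from 46 to 60 mm, overall height 60 mm. Stands upright; origin at the centre of its underside, z up. About 0.2 kg.
- gable_box: the little house-shaped gable box of brown card: body 56 x 56 mm and 58 mm high with upright sides, above it a pitched roof (slopes falling to its own +x and -x; its +y and -y end faces stay upright) to 86 mm, and a thin ridge tab along y up to 96 mm. Stands upright; origin at the centre of its underside, z up. About 0.14 kg.
- bar_carton: the long brown card carton of chocolate bars with a white paper band round its middle: 42 mm wide (its x), 110 mm long (its y), 54 mm high, flat top. Lies on the counter this way up; origin at the centre of its underside, z up. About 0.18 kg.
- tube: the upright round card tube of chocolate drops with a white plastic cap: 44 mm in diameter, 92 mm high. Origin at the centre of its underside, z up. About 0.12 kg.
- flat_tin: a flat round metal tin, 78 mm in diameter, 24 mm high, standing among the stock; not in either set, stays where it is. Origin at the centre of its underside. Loose.
- square_carton: a plain flat-topped square carton of brown card with a white paper band, 52 x 52 mm, 60 mm high, no roof; not in either set, stays where it is. Origin at the centre of its underside. Loose.

How it is judged:
By the outcome, as a careful person would: the job done as asked, in the order asked, and still so for the second after the job is handed in, with the robot touching nothing.
It also fails if it takes over 120 s, if anything falls off the work surface, if the arm or the gripper's body presses on something with over 40 N, if the wrist force passes 120 N, or if a joint passes its speed limit or range.

ROBOT

A 6-joint arm with a two-finger parallel gripper is mounted at the origin on the work surface. World frame = base frame: x ahead of the robot, y to its left, z up, the work surface at z = 0. Lengths are in mm, angles in rad, forces in N, time in s.
With the tool pointing down it reaches from about 400 to 925 mm from the base axis. Payload 12.5 kg.
Tool frame: the origin (TCP) lies midway between the tips of the shut fingers; the grasp point (between the pads) lies 19 mm behind it; z points along the fingers, y is the line along which they close (so a half turn about z gives the same grasp; the last joint's range is limited). The gripper opens to 95 mm and grips with 3 to 60 N. Pads are 20 mm wide; open, the fingers measure 119 mm over their backs; the gripper's body (75 mm by 180 mm) begins 59 mm behind the grasp point.
Start: joints at [-1.433, 0.491, 1.559, -0, 1.092, -0.106], TCP at [150.892, -606.53, 214.661] pointing down, gripper open.
Joint ranges: [-3.1, 3.1], [-0.84, 2.19], [0.05, 2.79], [-1.13, 4.28], [0.06, 2.93], [-2.69, 2.69]. Speed limits (rad/s): [2.22, 2.22, 2.79, 3.14, 3.14, 3.14].

INTERFACE

Orientations are given as [roll, pitch, yaw] about the fixed x, y, z axes, in that order (R = Rz(yaw) Ry(pitch) Rx(roll)).
In Python, from cell import * gives the robot as it stands. The module is installed in compiled form; this text tells all that it offers.
- The arm moves only by the tool arm_command, never from a script. Its arguments are lists of equal length, an entry for each row: "delta_pos": the shift along the world's x, y, z in units of 250 mm (1.0 is 250 mm), a list of three; "delta_rot": the turn, a rotation vector about the world's x, y, z in units of 90 degrees (1.0 is 90 degrees), a list of three; "claw": the closure, from 0 (fully open) to 1 (shut). In form: {"delta_pos": [[tx, ty, tz], ...], "delta_rot": [[wx, wy, wz], ...], "claw": [claw, ...]}. A call has exactly 5 rows; each row is the pose to reach, as a shift and turn from the pose commanded when the call began; what a row does not reach only later rows make up. A row lasts 1/12 s, in which the tool goes at most 41.7 mm and 7.16 degrees, less where a joint would pass 70% of its speed; a pose out of reach is approached as far as the arm can. A call with a number of a shift or a turn outside -1 to 1 is refused whole. A call with a gripper value outside its range is refused whole. The fingers move at their own pace and stop on an object; the grip force is fixed at half the most. Time passes only in rows, so rows that repeat a pose let the fingers close, or fill a call up. It gives the time, the measured TCP pose, the force, the opening and the grip force at its end, in the units of the state.
- state(): the state, without advancing time (a new reading comes with each control period).
- read_camera(name): name is "scene" or "top"; returns the picture (480x640x3 uint8, red, green, blue); there is no depth.
- calibration(name): a dict with "camera_matrix" (3x3 intrinsics, pixels), "T" (4x4, takes a point from camera to world coordinates). Camera axes: x right, y down, z forward; pixel columns grow to the right and rows downward; lengths in mm; the calibration is good to about 2 mm. A picture is of the moment at which its call begins. calibration takes no time and is no camera call.
- job_done(): hands the job in; it is judged then, once.
The state is a dict: "t": time; "joints": joint angles; "qvel": joint speeds; "tau": joint torques, N m; "eef_pos": TCP position; "tcp_rot": TCP orientation; "ft_force": force on the tool from outside, world axes, zero at the start; "moment": the same for the moment, N m; "opening": opening from 0.0 (shut) to 1.0 (fully open); "grip_force": force on a finger pad.
Only numpy, scipy, OpenCV 4.12 (cv2) and the standard library are available. Lean on these libraries where they do the work, as an engineer would, in place of code of your own. Each camera call takes 0.05 s, during which the arm holds its last target. There are 200 camera calls.

## Working session

There is one attempt and no reset: what is moved stays moved. The work goes in short steps, Python scripts to look and compute and a tool call to move; the robot and the scene stay as the last step left them, time stands still between calls to the robot, and variables do not carry over. Pictures are saved under pics/ and viewed, at most 14 in all, crops included, and the job is handed in when it is done.

Besides the shell and the picture viewer there is one more tool, called after "Call:" as a command line: name --argument value ..., lists and objects as JSON in quotes. arm_command: Moves the arm, as the interface text tells. Shifts and turns lie within -1 to 1; 1 stands for 250 mm of shift or 90 degrees of turn. Its arguments: {"type":"object","properties":{"delta_pos":{"type":"array"},"delta_rot":{"type":"array"},"claw":{"type":"array"}},"required":["delta_pos","delta_rot","claw"]}

```bash
mkdir -p pics; python3 - <<'E'
from cell import *
import cv2,numpy as np
for n in("scene","top"):
    im=read_camera(n); cv2.imwrite(f"pics/{n}0.png",im[...,::-1]); c=calibration(n); print(n,np.round(c["camera_matrix"],1).tolist(),np.round(c["T"],3).tolist())
print(state())
E
```

```text
scene [[479.8, 0.0, 315.3], [0.0, 479.8, 235.5], [0.0, 0.0, 1.0]] [[-0.777, 0.415, -0.474, 988.581], [0.63, 0.51, -0.586, 531.249], [-0.001, -0.754, -0.657, 622.161], [0.0, 0.0, 0.0, 1.0]]
top [[502.6, 0.0, 324.6], [0.0, 502.6, 238.8], [0.0, 0.0, 1.0]] [[-0.0, -0.99, 0.141, 428.27], [-1.0, -0.001, -0.012, 3.236], [0.012, -0.141, -0.99, 1076.155], [0.0, 0.0, 0.0, 1.0]]
{'t': 0.1, 'joints': array([-1.43260163e+00,  4.91476380e-01,  1.55939676e+00, -1.37416227e-05,
        1.09174989e+00, -1.05617759e-01]), 'qvel': array([-9.27769880e-04, -7.50164435e-05, -1.71930669e-04,  7.91180837e-04,
        2.00491576e-03, -8.72189903e-04]), 'tau': array([ 3.25468405e-03, -6.13626194e+01, -2.58605933e+01,  6.94508641e-02,
        4.70871711e-02, -4.49186518e-05]), 'eef_pos': array([ 150.85329735, -606.28123337,  214.13158539]), 'tcp_rot': array([-3.14056674e+00, -9.65026047e-05,  2.43818748e-01]), 'ft_force': array([-0.54936817, -0.7223376 , -0.0757699 ]), 'moment': array([ 0.02586375, -0.00199933,  0.03876129]), 'grip_force': 0.0, 'opening': 0.998787346837785}
```

View pics/top0.png

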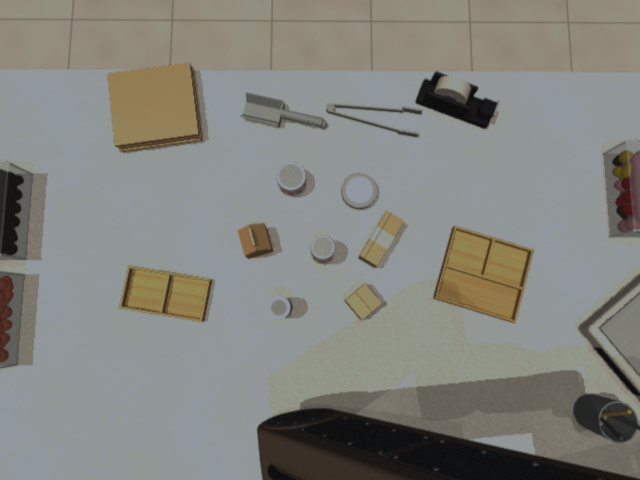

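View pics/scene0.png

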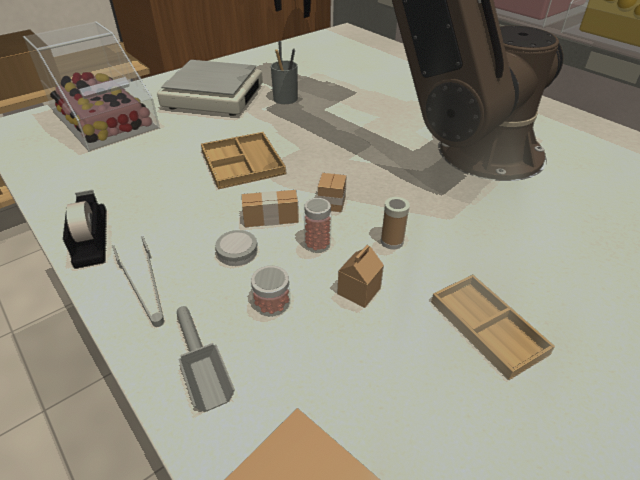

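The top view shows the squat jar (291,177), tin (360,190), bar carton (382,239), tall jar (322,247), gable box (255,240), tube (281,306), square carton (364,301), large tray (484,273) and small tray (167,293). The scene view shows the same items, all upright. Next step is precise positions.

```bash
cat > h.py <<'E'
from cell import *
import cv2,numpy as np
def ray(n,uv,z):
    c=calibration(n);K=c["camera_matrix"];T=c["T"]
    d=(T[:3,:3]@np.linalg.inv(K)@np.c_[np.atleast_2d(uv),np.ones(len(np.atleast_2d(uv)))].T).T
    o=T[:3,3]; return o+d*((z-o[2])/d[:,2])[:,None]
def proj(n,P):
    c=calibration(n);p=np.linalg.inv(c["T"])@np.r_[P,1];q=c["camera_matrix"]@p[:3];return q[:2]/q[2]
def brown(im,s=70):
    h=cv2.cvtColor(im,cv2.COLOR_RGB2HSV); return ((h[...,1]>s)&(h[...,0]<30)).astype(np.uint8)*255
def grab(n,name):
    im=read_camera(n); cv2.imwrite(f"pics/{name}.png",im[...,::-1]); return im
E
python3 - <<'E'
from h import *
im=cv2.imread("pics/top0.png"); m=brown(im[...,::-1].copy())
for c in cv2.findContours(m,cv2.RETR_EXTERNAL,cv2.CHAIN_APPROX_NONE)[0]:
    r=cv2.minAreaRect(c)
    if cv2.contourArea(c)>60 and r[0][1]<350 and 115<r[0][0]<560: print(np.round(r[0],1),np.round(r[1],1),round(r[2],1),np.round(cv2.boxPoints(r)).astype(int).tolist())
a=cv2.resize(im[150:330,230:410],None,fx=4.4,fy=3.3333*1,interpolation=cv2.INTER_CUBIC)
a=cv2.resize(im[160:325,235:410],None,fx=3.6,fy=3.6,interpolation=cv2.INTER_CUBIC)
cv2.imwrite("pics/c1.png",a)
s=cv2.imread("pics/scene0.png"); cv2.imwrite("pics/c2.png",cv2.resize(s[165:320,200:420],None,fx=3.6,fy=3.6,interpolation=cv2.INTER_CUBIC))
E
```

```text
[363.  301.5] [26. 26.] 50.2 [[345, 300], [365, 283], [381, 303], [361, 320]]
[165.1 293.3] [86.8 43.6] 9.5 [[119, 308], [126, 265], [212, 279], [204, 322]]
[372.2 253.3] [20.6 21.3] 31.0 [[358, 257], [369, 239], [386, 250], [376, 268]]
[484. 274.] [87.2 75.9] 16.7 [[431, 298], [453, 225], [537, 250], [515, 323]]
[254.7 239.6] [31.7 28.4] 74.1 [[237, 228], [264, 220], [273, 251], [245, 259]]
[390.1 223.5] [20.2 17.8] 31.0 [[377, 226], [386, 211], [403, 221], [394, 236]]
[153.6 106.7] [79.8 88.1] 82.2 [[105, 73], [192, 61], [203, 140], [115, 152]]
```

View pics/c1.png

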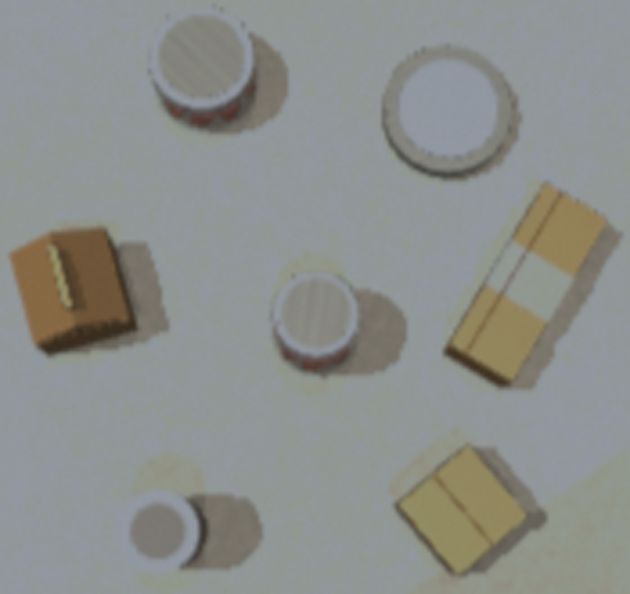

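View pics/c2.png

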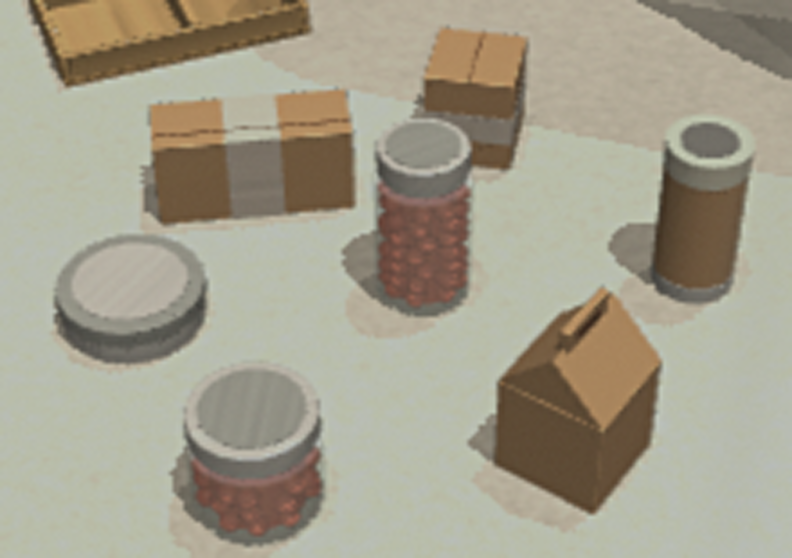

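The crops (3.6x) show clear lids, the gable's ridge tab running (51,245)-(70,310) in c1, and the bar's top face corners. I'll cast rays onto the known heights and compare the views.

```bash
python3 - <<'E'
from h import *
A=lambda l:np.array(l)/3.6+[235,160]
B=lambda l:np.array(l)/3.6+[200,165]
f=lambda n,p,z:np.round(ray(n,p,z)[:,:2],1).tolist()
for k,a,b,z in[("squat",(204,60),(254,409),60),("tall",(317,314),(424,147),96),("tube",(162,531),(708,142),92),("tin",(449,108),(132,280),24),("gable",(61,277),(585,317),96)]: print(k,f("top",A([a]),z),f("scene",B([b]),z))
print("tab",f("top",A([(51,245),(70,310)]),96),f("scene",B([(605,292),(562,341)]),96))
bt=f("top",A([(547,182),(606,222),(512,378),(450,342)]),54);print("bar",bt,np.mean(bt,0)); print(f("scene",B([(150,102),(349,91),(353,122),(152,134)]),54))
sq=f("top",A([(467,445),(526,515),(460,573),(397,505)]),60);print("sq",sq,np.mean(sq,0))
# gable eave/corners z=58 : 
for nm,c in(("small",[[119,308],[126,265],[212,279],[204,322]]),("large",[[431,298],[453,225],[537,250],[515,323]])):
    q=np.array(f("top",c,22));d=np.diff(np.r_[q,q[:1]],axis=0);print(nm,q.tolist(),q.mean(0),np.hypot(*d.T),np.degrees(np.arctan2(d[:,1],d[:,0])))
im=cv2.imread("pics/top0.png")
a=np.hstack([cv2.resize(im[220:325,x:x+108],None,fx=3.7,fy=3.7,interpolation=cv2.INTER_CUBIC) for x in(113,430)]);cv2.imwrite("pics/c3.png",a);print(a.shape)
E
```

```text
squat [[702.9, 59.5]] [[706.0, 66.4]]
tall [[550.8, -5.4]] [[554.5, 1.6]]
tube [[433.4, 78.0]] [[437.5, 84.7]]
tin [[683.6, -84.7]] [[683.9, -79.0]]
gable [[571.0, 134.6]] [[577.3, 142.7]]
tab [[588.7, 140.4], [552.8, 129.3]] [[559.0, 136.3], [595.7, 147.6]]
bar [[632.8, -138.2], [609.5, -171.8], [519.6, -116.3], [540.1, -81.4]] [ 575.5   -126.925]
[[612.2, -168.8], [519.9, -107.2], [535.8, -82.7], [627.3, -143.1]]
sq [[481.4, -89.8], [442.4, -122.3], [410.5, -85.1], [448.0, -50.3]] [445.575 -86.875]
small [[432.9, 416.0], [522.1, 406.5], [492.9, 226.0], [404.2, 239.7]] [463.025 322.05 ] [ 89.7044592  182.84662972  89.75176878 178.62077147] [ -6.07921314 -99.18929098 171.21986312  80.75388725]
large [[453.4, -231.5], [608.1, -283.3], [554.6, -460.2], [401.8, -405.0]] [ 504.475 -345.   ] [163.14205466 184.81304067 162.46501162 181.01052456] [ -18.51269067 -106.82693091  160.1374145    73.43718847]
(388, 800, 3)
```

View pics/c3.png

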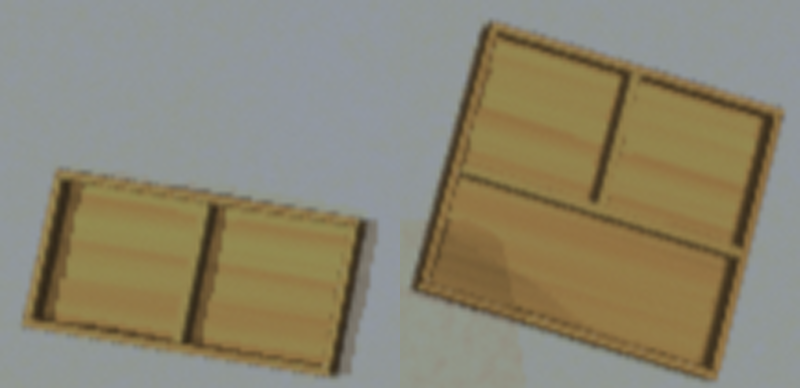

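Views differ by about 5 mm in y (calibration error). I'll settle that by viewing the gripper at a known pose near the bar carton.

Call:
arm_command --delta_pos '[[0.43,0.48,0],[0.43,0.48,0],[0.43,0.48,0],[0.43,0.48,0],[0.43,0.48,0]]' --delta_rot '[[0,0,-0.17],[0,0,-0.17],[0,0,-0.17],[0,0,-0.17],[0,0,-0.17]]' --claw '[0,0,0,0,0]'

```text
t: 0.52
eef_pos: [261.3, -482.2, 214.7]
tcp_rot: [-3.14, -0.0, -0.02]
ft_force: [0.4, -0.4, 0.3]
opening: 0.999
grip_force: 0.0
```

Call:
arm_command --delta_pos '[[0.43,0.48,0],[0.43,0.48,0],[0.43,0.48,0],[0.43,0.48,0],[0.43,0.48,0]]' --delta_rot '[[0,0,-0.17],[0,0,-0.17],[0,0,-0.17],[0,0,-0.17],[0,0,-0.17]]' --claw '[0,0,0,0,0]'

```text
t: 0.93
eef_pos: [368.9, -362.1, 214.6]
tcp_rot: [-3.14, 0.0, -0.286]
ft_force: [-0.2, -0.2, -0.5]
opening: 1.001
grip_force: 0.0
```

Call:
arm_command --delta_pos '[[0.43,0.48,0],[0.43,0.48,0],[0.43,0.48,0],[0.43,0.48,0],[0.43,0.48,0]]' --delta_rot '[[0,0,-0.17],[0,0,-0.17],[0,0,-0.17],[0,0,-0.17],[0,0,-0.17]]' --claw '[0,0,0,0,0]'

```text
t: 1.35
eef_pos: [476.3, -242.8, 214.5]
tcp_rot: [-3.141, -0.0, -0.554]
ft_force: [0.0, 1.3, -0.3]
opening: 0.996
grip_force: 0.0
```

Call:
arm_command --delta_pos '[[0.41,0.48,0],[0.41,0.48,0],[0.41,0.48,0],[0.41,0.48,0],[0.41,0.48,0]]' --delta_rot '[[0,0,0],[0,0,0],[0,0,0],[0,0,0],[0,0,0]]' --claw '[0,0,0,0,0]'

```text
t: 1.77
eef_pos: [578.6, -123.2, 214.2]
tcp_rot: [-3.141, -0.0, -0.554]
ft_force: [-0.8, -0.7, 0.2]
opening: 1.001
grip_force: 0.0
```

Call:
arm_command --delta_pos '[[0,0,-0.44],[0,0,-0.44],[0,0,-0.44],[0,0,-0.44],[0,0,-0.44]]' --delta_rot '[[0,0,0],[0,0,0],[0,0,0],[0,0,0],[0,0,0]]' --claw '[0,0,0,0,0]'

```text
t: 2.18
eef_pos: [575.4, -127.2, 104.1]
tcp_rot: [3.141, 0.002, -0.558]
ft_force: [0.3, 0.1, 1.0]
opening: 1.002
grip_force: 0.0
```

```bash
python3 - <<'E'
from h import *
s=state();p=s["eef_pos"];print(p,s["tcp_rot"])
im=grab("scene","s1");grab("top","t1")
a=s["tcp_rot"][2]-np.pi/2;d=np.array([np.cos(a),np.sin(a),0])
for k in(0,47.5,-47.5,59.5,-59.5): print(k,proj("scene",p+k*d))
c=cv2.resize(im[90:240,200:400],None,fx=4,fy=4,interpolation=cv2.INTER_CUBIC)
cv2.imwrite("pics/s1c.png",c[...,::-1])
C=lambda l:(np.array(l)+.5)/3.7-.5
f=lambda q,z:np.round(ray("top",q,z)[:,:2],1)
S=C(np.array([(60,170),(372,218),(335,375),(22,325)]))+[113,220]
L=C(np.array([(488,22),(783,112),(717,377),(413,290)])-[400,0])+[430,220]
for q in(S,L):
    r=f(q,22);d=np.diff(np.r_[r,r[:1]],axis=0);print(r.tolist(),r.mean(0),np.hypot(*d.T),np.degrees(np.arctan2(d[:,1],d[:,0])))
s0=cv2.imread("pics/scene0.png");cv2.imwrite("pics/c4.png",np.vstack([cv2.resize(s0[125:195,190:300],(800,300)[::1],interpolation=cv2.INTER_CUBIC) if 0 else cv2.resize(s0[128:192,195:295],None,fx=4.6,fy=4.6,interpolation=cv2.INTER_CUBIC),cv2.resize(s0[272:378,425:560],(460,294),interpolation=cv2.INTER_CUBIC)]))
E
```

```text
[ 575.40456299 -127.17639031  104.1099799 ] [ 3.14082754e+00  2.47077491e-03 -5.57670591e-01]
0 [266.97459653 174.9635732 ]
47.5 [265.83641844 161.69688692]
-47.5 [268.20402005 189.29382284]
59.5 [265.56212055 158.49965086]
-59.5 [268.53036572 193.09773165]
[[520.8, 400.5], [493.8, 223.6], [406.3, 241.5], [434.0, 416.9]] [463.725 320.625] [178.94862391  89.31214923 177.57378748  88.33572324] [-98.6780023  168.43844078  81.02569596 -10.69934337]
[[606.9, -284.1], [554.8, -452.0], [404.8, -405.9], [453.4, -236.0]] [ 504.975 -344.5  ] [175.79766779 156.92421738 176.71437406 160.85975258] [-107.23931269  162.91606181   74.03678963  -17.39864585]
```

View pics/s1c.png

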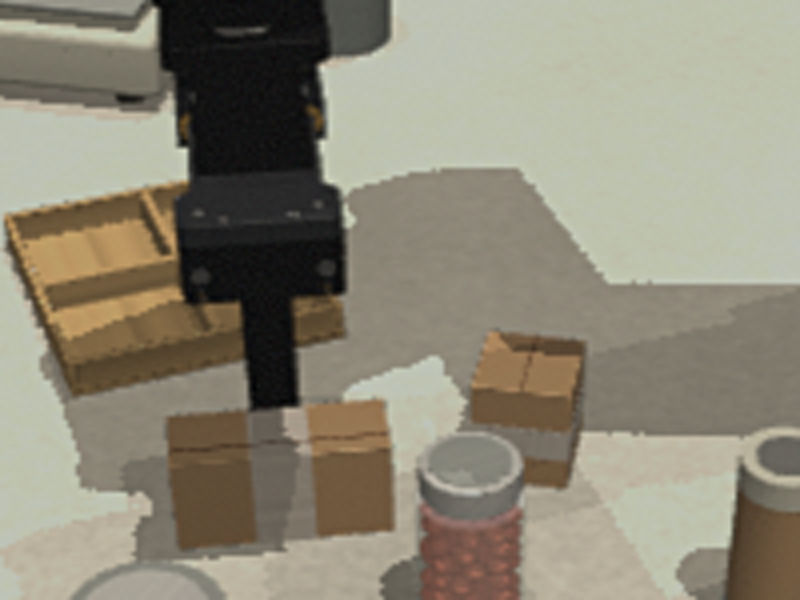

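View pics/c4.png

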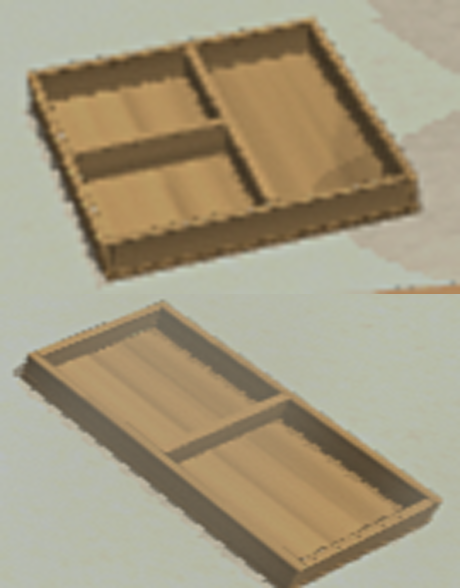

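The gripper's near fingertip shows at (268,191.7) in the scene view; it was predicted at (268.5,193.1), so the scene calibration holds. The bar's band is centred near column 270, and both trays are clear in c4.

```bash
python3 - <<'E'
from h import *
for P in((577,-120,54),(575.4,-127.2,54)):print(proj("scene",np.array(P,float)))
def show(q):
    r=ray("scene",q,22)[:,:2];d=np.diff(np.r_[r,r[:1]],axis=0);print(np.round(r,1).tolist(),r.mean(0),np.hypot(*d.T),np.degrees(np.arctan2(d[:,1],d[:,0])))
show((np.array([(35,75),(312,20),(415,180),(108,245)])+.5)/4.6-.5+[195,128])
show((np.array([(35,63),(165,8),(440,206),(293,288)])+.5)/[3.407,2.774]-.5+[425,272])
# top view gripper
im=cv2.imread("pics/t1.png");cv2.imwrite("pics/t1c.png",im[130:330,250:520][:, :].repeat(2,0).repeat(2,1))
for k in(-60,0,60):
  a=-.558-np.pi/2;print(proj("top",np.array([575.4+k*np.cos(a),-127.2+k*np.sin(a),104])))
E
```

```text
[270.09016471 198.0036074 ]
[268.67259151 196.02223526]
[[555.5, -442.5], [408.3, -398.6], [459.3, -233.4], [606.1, -280.2]] [ 507.30509215 -338.6437128 ] [153.64995441 172.92927666 154.10576974 169.99574704] [ 163.40023818   72.82226198  -17.69238898 -107.33190685]
[[495.0, 237.8], [407.8, 249.3], [436.5, 418.7], [530.9, 407.4]] [467.54370561 328.28045942] [ 87.94882495 171.76026256  95.05099187 173.34556706] [ 172.45129108   80.38083985   -6.83351227 -101.94912972]
[359.15797652 218.30652242]
[385.27614075 234.31488988]
[411.60026463 250.4494943 ]
```

View pics/t1c.png

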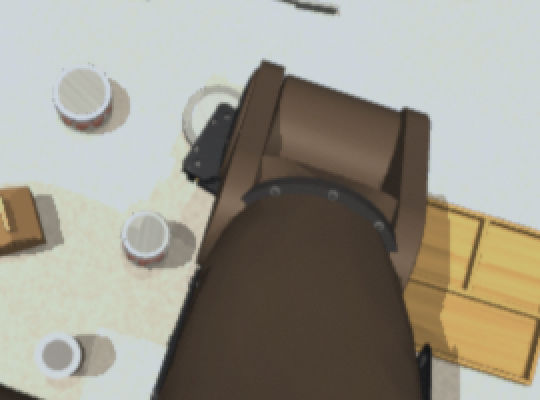

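Scene calibration is trusted. Descending on the bar carton, now with fixed targets.

Call:
arm_command --delta_pos '[[0.004,0.022,0],[0.004,0.022,-0.08],[0.004,0.022,-0.16],[0.004,0.022,-0.24],[0.004,0.022,-0.31]]' --delta_rot '[[0,0,-0.01],[0,0,-0.01],[0,0,-0.01],[0,0,-0.01],[0,0,-0.01]]' --claw '[0,0,0,0,0]'

```text
t: 2.7
eef_pos: [578.0, -121.6, 28.6]
tcp_rot: [-3.141, -0.004, -0.573]
ft_force: [0.1, -0.5, 0.2]
opening: 1.001
grip_force: 0.0
```

Call:
arm_command --delta_pos '[[0,0,0],[0,0,0],[0,0,0],[0,0,0],[0,0,0]]' --delta_rot '[[0,0,0],[0,0,0],[0,0,0],[0,0,0],[0,0,0]]' --claw '[0.3,0.4,0.5,0.6,0.7]'

```text
t: 3.12
eef_pos: [577.5, -121.2, 28.6]
tcp_rot: [-3.141, -0.002, -0.573]
ft_force: [-0.3, 0.7, 0.8]
opening: 0.708
grip_force: 0.0
```

Call:
arm_command --delta_pos '[[0,0,0],[0,0,0],[0,0,0],[0,0,0],[0,0,0]]' --delta_rot '[[0,0,0],[0,0,0],[0,0,0],[0,0,0],[0,0,0]]' --claw '[0.8,1,1,1,1]'

```text
t: 3.53
eef_pos: [576.9, -121.2, 27.4]
tcp_rot: [3.141, -0.0, -0.573]
ft_force: [-2.3, -1.9, 5.3]
opening: 0.44
grip_force: 30.0
```

Call:
arm_command --delta_pos '[[0,0,0.05],[0,0,0.15],[0,0,0.27],[0,0,0.38],[0,0,0.48]]' --delta_rot '[[0,0,0],[0,0,0],[0,0,0],[0,0,0],[0,0,0]]' --claw '[1,1,1,1,1]'

```text
t: 3.95
eef_pos: [576.8, -120.8, 148.4]
tcp_rot: [-3.142, 0.0, -0.573]
ft_force: [0.0, -0.6, -3.0]
opening: 0.439
grip_force: 30.0
```

Call:
arm_command --delta_pos '[[-0.022,-0.04,0],[-0.044,-0.08,0],[-0.066,-0.12,0],[-0.088,-0.16,0],[-0.11,-0.206,0]]' --delta_rot '[[0,0,0.06],[0,0,0.12],[0,0,0.18],[0,0,0.24],[0,0,0.293]]' --claw '[1,1,1,1,1]'

```text
t: 4.37
eef_pos: [548.9, -172.6, 146.8]
tcp_rot: [-3.141, 0.001, -0.108]
ft_force: [-0.6, 0.5, -2.4]
opening: 0.44
grip_force: 30.0
```

Call:
arm_command --delta_pos '[[-0.022,-0.04,0],[-0.044,-0.08,0],[-0.066,-0.12,0],[-0.088,-0.16,0],[-0.11,-0.206,0]]' --delta_rot '[[0,0,0.06],[0,0,0.12],[0,0,0.18],[0,0,0.24],[0,0,0.293]]' --claw '[1,1,1,1,1]'

```text
t: 4.78
eef_pos: [521.5, -224.1, 146.8]
tcp_rot: [-3.141, 0.0, 0.352]
ft_force: [1.1, -0.2, -2.8]
opening: 0.441
grip_force: 30.0
```

Call:
arm_command --delta_pos '[[-0.022,-0.04,0],[-0.044,-0.08,0],[-0.066,-0.12,0],[-0.088,-0.16,0],[-0.11,-0.206,0]]' --delta_rot '[[0,0,0.06],[0,0,0.12],[0,0,0.18],[0,0,0.24],[0,0,0.293]]' --claw '[1,1,1,1,1]'

```text
t: 5.2
eef_pos: [494.0, -275.6, 146.8]
tcp_rot: [-3.141, -0.0, 0.813]
ft_force: [0.4, -0.2, -2.4]
opening: 0.442
grip_force: 30.0
```

Call:
arm_command --delta_pos '[[-0.022,-0.04,0],[-0.044,-0.08,0],[-0.066,-0.12,0],[-0.088,-0.16,0],[-0.11,-0.206,0]]' --delta_rot '[[0,0,0.06],[0,0,0.12],[0,0,0.18],[0,0,0.24],[0,0,0.293]]' --claw '[1,1,1,1,1]'

```text
t: 5.62
eef_pos: [466.5, -327.1, 146.8]
tcp_rot: [-3.141, -0.001, 1.273]
ft_force: [-0.0, 0.1, -2.8]
opening: 0.445
grip_force: 30.0
```

Call:
arm_command --delta_pos '[[0,0,-0.08],[0,0,-0.16],[0,0,-0.24],[0,0,-0.32],[0,0,-0.34]]' --delta_rot '[[0,0,0],[0,0,0],[0,0,0],[0,0,0],[0,0,0]]' --claw '[1,1,1,1,1]'

```text
t: 6.03
eef_pos: [465.8, -326.1, 59.2]
tcp_rot: [-3.138, -0.002, 1.268]
ft_force: [-0.8, 0.7, -2.2]
opening: 0.441
grip_force: 30.0
```

```bash
python3 - <<'E'
from h import *
im=grab("scene","s2"); cv2.imwrite("pics/s2c.png",cv2.resize(im[80:220,150:350],None,fx=4,fy=4,interpolation=cv2.INTER_CUBIC)[...,::-1]);s=state();print(s["eef_pos"],s["tcp_rot"],s["joints"])
E
```

```text
[ 466.01310923 -326.20221718   59.76838019] [-3.13789530e+00 -1.82964973e-03  1.26781785e+00] [-7.26897623e-01  6.14079149e-01  1.83858842e+00  2.29824461e-04
  6.93047777e-01 -4.24099631e-01]
```

View pics/s2c.png

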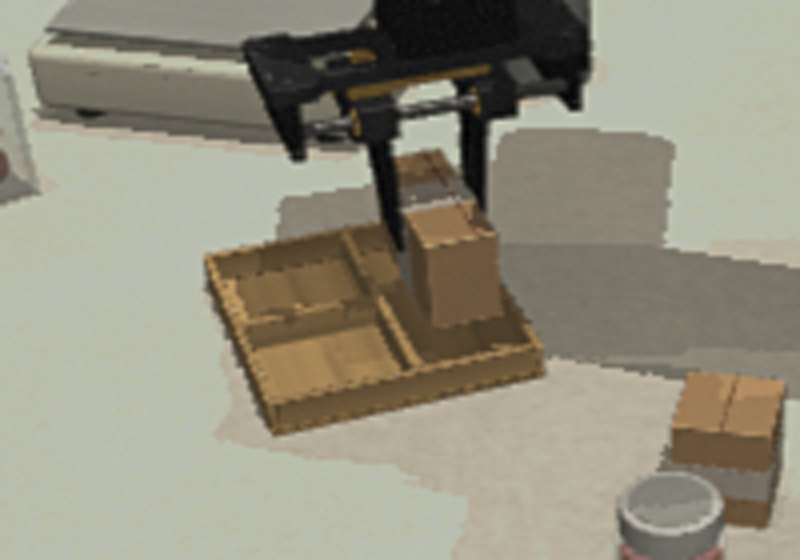

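The bar hovers squarely over the long compartment (460,270 in the crop); lowering it.

Call:
arm_command --delta_pos '[[0,0,-0.03],[0,0,-0.06],[0,0,-0.09],[0,0,-0.11],[0,0,-0.118]]' --delta_rot '[[0,0,0],[0,0,0],[0,0,0],[0,0,0],[0,0,0]]' --claw '[1,1,1,1,1]'

```text
t: 6.5
eef_pos: [466.8, -326.9, 32.1]
tcp_rot: [-3.141, -0.0, 1.268]
ft_force: [0.7, 0.3, -2.1]
opening: 0.443
grip_force: 30.0
```

Call:
arm_command --delta_pos '[[0,0,-0.002],[0,0,-0.004],[0,0,-0.006],[0,0,-0.006],[0,0,-0.006]]' --delta_rot '[[0,0,0],[0,0,0],[0,0,0],[0,0,0],[0,0,0]]' --claw '[1,1,1,1,1]'

```text
t: 6.92
eef_pos: [467.0, -327.1, 31.4]
tcp_rot: [3.141, 0.0, 1.268]
ft_force: [0.6, -0.4, -3.6]
opening: 0.442
grip_force: 30.0
```

Call:
arm_command --delta_pos '[[0,0,-0.001],[0,0,-0.002],[0,0,-0.003],[0,0,-0.003],[0,0,-0.003]]' --delta_rot '[[0,0,0],[0,0,0],[0,0,0],[0,0,0],[0,0,0]]' --claw '[1,1,1,1,1]'

```text
t: 7.33
eef_pos: [467.0, -327.1, 31.4]
tcp_rot: [3.141, 0.0, 1.268]
ft_force: [-2.7, 1.7, 9.1]
opening: 0.439
grip_force: 30.0
```

Call:
arm_command --delta_pos '[[0,0,0],[0,0,0],[0,0,0],[0,0,0],[0,0,0]]' --delta_rot '[[0,0,0],[0,0,0],[0,0,0],[0,0,0],[0,0,0]]' --claw '[0.5,0.45,0.4,0.35,0.3]'

```text
t: 7.75
eef_pos: [466.9, -327.0, 30.3]
tcp_rot: [3.142, -0.0, 1.268]
ft_force: [-0.0, 0.4, 0.4]
opening: 0.669
grip_force: 0.0
```

Call:
arm_command --delta_pos '[[0,0,0.04],[0,0,0.12],[0,0,0.25],[0,0,0.4],[0,0,0.5]]' --delta_rot '[[0,0,0],[0,0,0],[0,0,0],[0,0,0],[0,0,0]]' --claw '[0.3,0.3,0.3,0,0]'

```text
t: 8.17
eef_pos: [467.2, -327.3, 159.0]
tcp_rot: [3.139, 0.001, 1.268]
ft_force: [0.3, -0.7, 0.6]
opening: 0.787
grip_force: 0.0
```

Bar is down. Next the tall jar, with the same yaw.

Call:
arm_command --delta_pos '[[0.035,0.13,0.02],[0.07,0.26,0.02],[0.105,0.39,0.02],[0.14,0.52,0.02],[0.176,0.657,0.02]]' --delta_rot '[[0,0,0],[0,0,0],[0,0,0],[0,0,0],[0,0,0]]' --claw '[0,0,0,0,0]'

```text
t: 8.58
eef_pos: [511.0, -161.5, 161.3]
tcp_rot: [3.141, 0.0, 1.267]
ft_force: [0.6, -1.6, 0.2]
opening: 1.001
grip_force: 0.0
```

Call:
arm_command --delta_pos '[[0.035,0.13,0],[0.07,0.26,0],[0.105,0.39,0],[0.14,0.52,0],[0.176,0.657,0]]' --delta_rot '[[0,0,0],[0,0,0],[0,0,0],[0,0,0],[0,0,0]]' --claw '[0,0,0,0,0]'

```text
t: 9.0
eef_pos: [555.0, 3.0, 161.2]
tcp_rot: [3.141, -0.0, 1.268]
ft_force: [0.5, 0.2, 0.3]
opening: 1.001
grip_force: 0.0
```

Call:
arm_command --delta_pos '[[0,0,0],[0,0,-0.12],[0,0,-0.24],[0,0,-0.36],[0,0,-0.456]]' --delta_rot '[[0,0,0],[0,0,0],[0,0,0],[0,0,0],[0,0,0]]' --claw '[0,0,0,0,0]'

```text
t: 9.42
eef_pos: [554.4, 1.3, 45.3]
tcp_rot: [-3.141, 0.0, 1.268]
ft_force: [1.4, -0.2, -0.6]
opening: 0.999
grip_force: 0.0
```

Call:
arm_command --delta_pos '[[0,0,0],[0,0,0],[0,0,0],[0,0,0],[0,0,0]]' --delta_rot '[[0,0,0],[0,0,0],[0,0,0],[0,0,0],[0,0,0]]' --claw '[0.1,0.2,0.3,0.36,0.42]'

```text
t: 9.83
eef_pos: [555.6, 1.3, 48.0]
tcp_rot: [3.139, -0.0, 1.268]
ft_force: [0.6, -0.4, 0.2]
opening: 0.704
grip_force: 0.0
```

Call:
arm_command --delta_pos '[[0,0,0],[0,0,0],[0,0,0],[0,0,0],[0,0,0]]' --delta_rot '[[0,0,0],[0,0,0],[0,0,0],[0,0,0],[0,0,0]]' --claw '[0.5,0.7,1,1,1]'

```text
t: 10.25
eef_pos: [555.0, 1.5, 47.1]
tcp_rot: [3.141, -0.0, 1.268]
ft_force: [-2.0, 0.2, 7.5]
opening: 0.543
grip_force: 30.0
```

Call:
arm_command --delta_pos '[[0,0,0.05],[0,0,0.15],[0,0,0.28],[0,0,0.4],[0,0,0.5]]' --delta_rot '[[0,0,0],[0,0,0],[0,0,0],[0,0,0],[0,0,0]]' --claw '[1,1,1,1,1]'

```text
t: 10.67
eef_pos: [554.9, 1.5, 173.4]
tcp_rot: [3.141, -0.0, 1.268]
ft_force: [0.7, 1.1, -2.8]
opening: 0.544
grip_force: 30.0
```

Call:
arm_command --delta_pos '[[-0.0105,-0.1,0],[-0.021,-0.25,0],[-0.0315,-0.41,0],[-0.042,-0.57,0],[-0.0525,-0.73,0]]' --delta_rot '[[0,0,0],[0,0,0],[0,0,0],[0,0,0],[0,0,0]]' --claw '[1,1,1,1,1]'

```text
t: 11.08
eef_pos: [541.3, -182.6, 171.5]
tcp_rot: [3.142, -0.0, 1.269]
ft_force: [0.3, -1.3, -1.0]
opening: 0.54
grip_force: 30.0
```

Call:
arm_command --delta_pos '[[-0.0105,-0.16,0],[-0.021,-0.32,0],[-0.0315,-0.48,0],[-0.042,-0.63,0],[-0.0525,-0.74,0]]' --delta_rot '[[0,0,0],[0,0,0],[0,0,0],[0,0,0],[0,0,0]]' --claw '[1,1,1,1,1]'

```text
t: 11.5
eef_pos: [527.9, -369.1, 171.1]
tcp_rot: [3.142, 0.0, 1.267]
ft_force: [0.5, 0.2, -1.8]
opening: 0.544
grip_force: 30.0
```

Call:
arm_command --delta_pos '[[0,-0.06,0],[0,-0.098,-0.08],[0,-0.098,-0.17],[0,-0.098,-0.26],[0,-0.098,-0.34]]' --delta_rot '[[0,0,0],[0,0,0],[0,0,0],[0,0,0],[0,0,0]]' --claw '[1,1,1,1,1]'

```text
t: 11.92
eef_pos: [528.4, -389.9, 84.9]
tcp_rot: [-3.141, -0.001, 1.268]
ft_force: [-0.0, 0.2, -2.5]
opening: 0.54
grip_force: 30.0
```

```bash
python3 - <<'E'
from h import *
im=grab("scene","s3"); cv2.imwrite("pics/s3c.png",cv2.resize(im[80:220,150:350],None,fx=4,fy=4,interpolation=cv2.INTER_CUBIC)[...,::-1]);s=state();print(s["eef_pos"],s["tcp_rot"],s["joints"])
E
```

```text
[ 527.22006837 -388.7063608    81.13249544] [-3.13597965e+00 -2.74207962e-03  1.26804975e+00] [-7.36140087e-01  6.80221098e-01  1.59816573e+00  1.71908866e-04
  8.69451429e-01 -4.33512545e-01]
```

View pics/s3c.png

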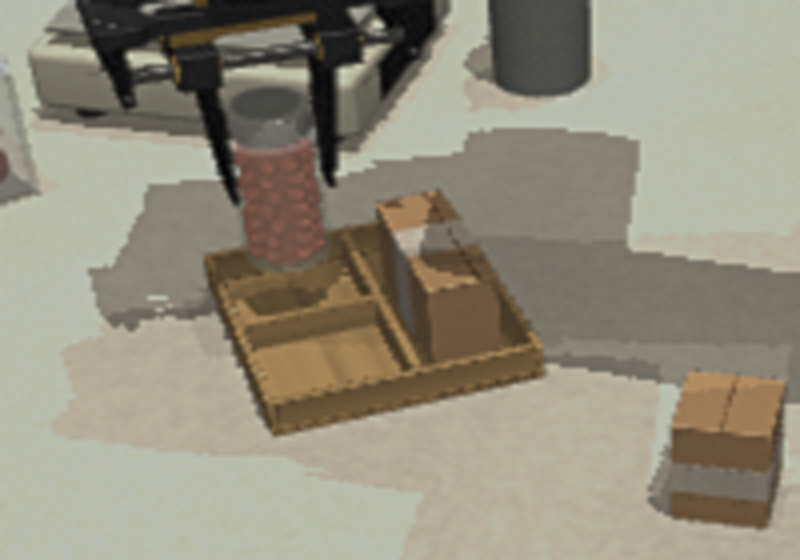

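The jar hangs upright over the far square compartment; the bar lies flat in the long one. Lowering.

Call:
arm_command --delta_pos '[[0,0,-0.035],[0,0,-0.07],[0,0,-0.1],[0,0,-0.125],[0,0,-0.138]]' --delta_rot '[[0,0,0],[0,0,0],[0,0,0],[0,0,0],[0,0,0]]' --claw '[1,1,1,1,1]'

```text
t: 12.38
eef_pos: [528.7, -390.4, 51.5]
tcp_rot: [3.142, 0.0, 1.268]
ft_force: [-0.5, 0.3, -2.7]
opening: 0.542
grip_force: 30.0
```

Call:
arm_command --delta_pos '[[0,0,-0.002],[0,0,-0.004],[0,0,-0.006],[0,0,-0.008],[0,0,-0.009]]' --delta_rot '[[0,0,0],[0,0,0],[0,0,0],[0,0,0],[0,0,0]]' --claw '[1,1,1,1,1]'

```text
t: 12.8
eef_pos: [528.8, -390.7, 51.1]
tcp_rot: [3.141, 0.001, 1.268]
ft_force: [-3.2, 3.3, 10.9]
opening: 0.546
grip_force: 30.0
```

Call:
arm_command --delta_pos '[[0,0,0],[0,0,0],[0,0,0],[0,0,0],[0,0,0]]' --delta_rot '[[0,0,0],[0,0,0],[0,0,0],[0,0,0],[0,0,0]]' --claw '[1,1,1,1,1]'

```text
t: 13.22
eef_pos: [528.8, -390.7, 51.1]
tcp_rot: [3.14, 0.001, 1.268]
ft_force: [-2.0, 2.4, 8.1]
opening: 0.54
grip_force: 30.0
```

Call:
arm_command --delta_pos '[[0,0,0],[0,0,0],[0,0,0],[0,0,0],[0,0,0]]' --delta_rot '[[0,0,0],[0,0,0],[0,0,0],[0,0,0],[0,0,0]]' --claw '[0.42,0.38,0.34,0.3,0.26]'

```text
t: 13.63
eef_pos: [528.7, -390.5, 49.6]
tcp_rot: [3.142, 0.0, 1.268]
ft_force: [-0.2, 0.5, 0.3]
opening: 0.715
grip_force: 0.0
```

Call:
arm_command --delta_pos '[[0,0,0.04],[0,0,0.12],[0,0,0.25],[0,0,0.4],[0,0,0.5]]' --delta_rot '[[0,0,0],[0,0,0],[0,0,0],[0,0,0],[0,0,0]]' --claw '[0.26,0.26,0.26,0.2,0]'

```text
t: 14.05
eef_pos: [529.1, -390.8, 178.5]
tcp_rot: [3.139, 0.001, 1.268]
ft_force: [-0.7, 0.8, 1.2]
opening: 0.822
grip_force: 0.0
```

Call:
arm_command --delta_pos '[[0.013,0.12,0],[0.026,0.27,0],[0.039,0.42,0],[0.052,0.57,0],[0.064,0.71,0]]' --delta_rot '[[0,0,0.026],[0,0,0.052],[0,0,0.078],[0,0,0.104],[0,0,0.127]]' --claw '[0,0,0,0,0]'

```text
t: 14.47
eef_pos: [544.5, -211.2, 175.5]
tcp_rot: [3.141, 0.0, 1.469]
ft_force: [1.3, 0.4, 0.2]
opening: 1.0
grip_force: 0.0
```

Call:
arm_command --delta_pos '[[0.013,0.14,0],[0.026,0.28,0],[0.039,0.42,0],[0.052,0.57,0],[0.064,0.71,0]]' --delta_rot '[[0,0,0.026],[0,0,0.052],[0,0,0.078],[0,0,0.104],[0,0,0.127]]' --claw '[0,0,0,0,0]'

```text
t: 14.88
eef_pos: [560.6, -33.7, 175.5]
tcp_rot: [3.141, 0.0, 1.669]
ft_force: [-0.8, -0.1, 0.4]
opening: 1.004
grip_force: 0.0
```

Call:
arm_command --delta_pos '[[0.013,0.14,0],[0.026,0.28,0],[0.039,0.42,0],[0.052,0.57,0],[0.064,0.71,0]]' --delta_rot '[[0,0,0.026],[0,0,0.052],[0,0,0.078],[0,0,0.104],[0,0,0.127]]' --claw '[0,0,0,0,0]'

```text
t: 15.3
eef_pos: [576.6, 144.0, 175.5]
tcp_rot: [3.141, 0.0, 1.869]
ft_force: [0.5, 0.1, 0.1]
opening: 0.999
grip_force: 0.0
```

Call:
arm_command --delta_pos '[[0,0,0],[0,0,-0.06],[0,0,-0.13],[0,0,-0.2],[0,0,-0.24]]' --delta_rot '[[0,0,0],[0,0,0],[0,0,0],[0,0,0],[0,0,0]]' --claw '[0,0,0,0,0]'

```text
t: 15.72
eef_pos: [576.2, 141.8, 113.7]
tcp_rot: [-3.141, -0.0, 1.866]
ft_force: [-0.6, 0.2, -0.5]
opening: 1.003
grip_force: 0.0
```

```bash
python3 - <<'E'
from h import *
im=grab("scene","s4"); cv2.imwrite("pics/s4c.png",cv2.resize(im[120:320,200:430],None,fx=3,fy=3,interpolation=cv2.INTER_CUBIC)[...,::-1]);s=state();print(s["eef_pos"],s["tcp_rot"],s["joints"])
E
```

```text
[575.66604338 141.6694883  112.37736535] [-3.1385530e+00 -4.9282296e-04  1.8662362e+00] [ 1.29918701e-01  5.65433787e-01  1.74160240e+00 -1.98454015e-05
  8.37635771e-01 -1.65508621e-01]
```

View pics/s4c.png

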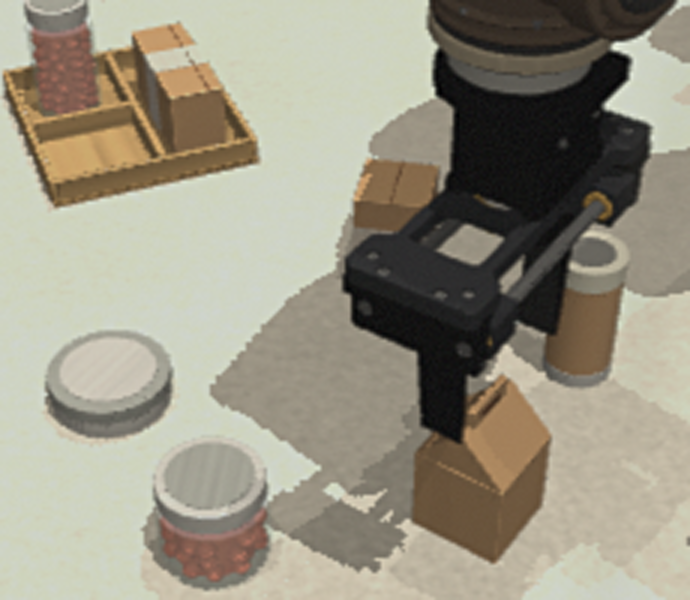

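Fingers straddle the gable's end faces (near finger at (443,430), end face centred near (455,490)). Continuing down and gripping.

Call:
arm_command --delta_pos '[[0,0,-0.08],[0,0,-0.16],[0,0,-0.24],[0,0,-0.31],[0,0,-0.346]]' --delta_rot '[[0,0,0],[0,0,0],[0,0,0],[0,0,0],[0,0,0]]' --claw '[0,0,0,0,0]'

```text
t: 16.18
eef_pos: [576.4, 141.7, 27.2]
tcp_rot: [-3.14, -0.0, 1.866]
ft_force: [-0.1, 0.3, 0.6]
opening: 1.0
grip_force: 0.0
```

Call:
arm_command --delta_pos '[[0,0,0],[0,0,0],[0,0,0],[0,0,0],[0,0,0]]' --delta_rot '[[0,0,0],[0,0,0],[0,0,0],[0,0,0],[0,0,0]]' --claw '[0.1,0.2,0.28,0.34,0.38]'

```text
t: 16.6
eef_pos: [577.0, 142.0, 29.2]
tcp_rot: [3.14, 0.0, 1.867]
ft_force: [-1.1, -0.1, 0.9]
opening: 0.705
grip_force: 0.7
```

Call:
arm_command --delta_pos '[[0,0,0],[0,0,0],[0,0,0],[0,0,0],[0,0,0]]' --delta_rot '[[0,0,0],[0,0,0],[0,0,0],[0,0,0],[0,0,0]]' --claw '[0.42,0.6,1,1,1]'

```text
t: 17.02
eef_pos: [576.6, 142.0, 28.6]
tcp_rot: [3.141, 0.0, 1.866]
ft_force: [-2.5, -0.5, 7.1]
opening: 0.59
grip_force: 30.0
```

Call:
arm_command --delta_pos '[[0,0,0.05],[0,0,0.15],[0,0,0.28],[0,0,0.4],[0,0,0.5]]' --delta_rot '[[0,0,0],[0,0,0],[0,0,0],[0,0,0],[0,0,0]]' --claw '[1,1,1,1,1]'

```text
t: 17.43
eef_pos: [576.9, 142.1, 156.0]
tcp_rot: [3.14, 0.0, 1.867]
ft_force: [0.6, 1.1, -1.1]
opening: 0.587
grip_force: 30.0
```

Call:
arm_command --delta_pos '[[-0.006,-0.1,0],[-0.012,-0.22,0],[-0.018,-0.34,0],[-0.024,-0.47,0],[-0.0305,-0.602,0]]' --delta_rot '[[0,0,-0.026],[0,0,-0.052],[0,0,-0.078],[0,0,-0.104],[0,0,-0.127]]' --claw '[1,1,1,1,1]'

```text
t: 17.85
eef_pos: [568.8, -9.7, 154.0]
tcp_rot: [3.141, 0.0, 1.666]
ft_force: [0.2, 0.4, -1.4]
opening: 0.59
grip_force: 30.0
```

Call:
arm_command --delta_pos '[[-0.006,-0.12,0],[-0.012,-0.24,0],[-0.018,-0.36,0],[-0.024,-0.48,0],[-0.0305,-0.602,0]]' --delta_rot '[[0,0,-0.026],[0,0,-0.052],[0,0,-0.078],[0,0,-0.104],[0,0,-0.127]]' --claw '[1,1,1,1,1]'

```text
t: 18.27
eef_pos: [561.2, -160.5, 154.0]
tcp_rot: [3.141, 0.0, 1.465]
ft_force: [0.2, -0.1, -1.6]
opening: 0.587
grip_force: 30.0
```

Call:
arm_command --delta_pos '[[-0.006,-0.13,0],[-0.012,-0.26,0],[-0.018,-0.39,0],[-0.024,-0.51,0],[-0.0305,-0.602,0]]' --delta_rot '[[0,0,-0.026],[0,0,-0.052],[0,0,-0.078],[0,0,-0.104],[0,0,-0.127]]' --claw '[1,1,1,1,1]'

```text
t: 18.68
eef_pos: [553.4, -312.0, 153.9]
tcp_rot: [3.141, 0.0, 1.265]
ft_force: [1.7, 0.4, -2.2]
opening: 0.587
grip_force: 30.0
```

Call:
arm_command --delta_pos '[[0,0,-0.04],[0,0,-0.12],[0,0,-0.2],[0,0,-0.28],[0,0,-0.34]]' --delta_rot '[[0,0,0],[0,0,0],[0,0,0],[0,0,0],[0,0,0]]' --claw '[1,1,1,1,1]'

```text
t: 19.1
eef_pos: [553.4, -308.8, 67.0]
tcp_rot: [-3.141, -0.0, 1.268]
ft_force: [-0.3, 0.3, -1.6]
opening: 0.589
grip_force: 30.0
```

```bash
python3 - <<'E'
from h import *
im=grab("scene","s5"); cv2.imwrite("pics/s5c.png",cv2.resize(im[80:220,150:350],None,fx=4,fy=4,interpolation=cv2.INTER_CUBIC)[...,::-1]);s=state();print(s["eef_pos"],s["tcp_rot"],s["joints"])
E
```

```text
[ 552.50287816 -308.21925745   64.52659294] [-3.13736446e+00 -1.44161090e-03  1.26841108e+00] [-6.13244627e-01  6.75373657e-01  1.67010792e+00  1.10345001e-04
  8.00577573e-01 -3.10939442e-01]
```

View pics/s5c.png

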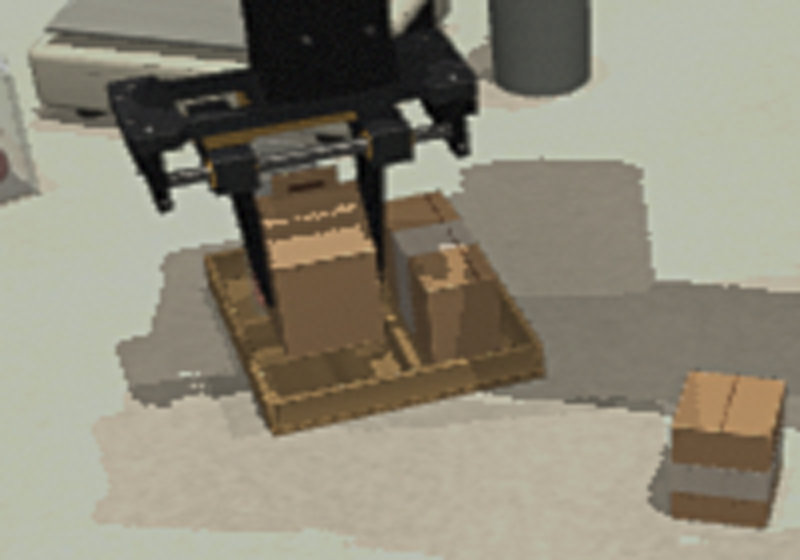

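```bash
python3 - <<'E'
from h import *
p=np.array([552.5,-308.2]);z0=64.5-28.2
t=np.radians(-17.3);X=np.array([np.cos(t),np.sin(t)]);Y=np.array([-X[1],X[0]])
f=lambda q,z:np.round((proj("scene",np.r_[q,z])-[150,80]+.5)*4-.5,0)
for zz in(z0,z0+58): print([f(p+28*a*X+28*b*Y,zz).tolist() for a,b in((1,1),(-1,1))])
c=np.array([507.5,-339.5]);print("tray corners z22",[f(c+80.5*a*X+87.5*b*Y,22).tolist() for a,b in((1,1),(-1,1),(1,-1))])
print("landed box",[f(np.array([554,-309.4])+28*a*X+28*b*Y,4).tolist() for a,b in((1,1),(-1,1))])
print("inner wall floor",[f(c+x*X+82.5*Y,4).tolist() for x in(75.5,-4.5)])
E
```

```text
[[291.0, 364.0], [389.0, 343.0]]
[[277.0, 271.0], [379.0, 251.0]]
tray corners z22 [[267.0, 408.0], [546.0, 348.0], [203.0, 256.0]]
landed box [[295.0, 412.0], [391.0, 391.0]]
inner wall floor [[279.0, 428.0], [418.0, 398.0]]
```

Projection agrees with the picture: the box sits where expected, with clearance all round. Lowering it.

Call:
arm_command --delta_pos '[[0,0,-0.035],[0,0,-0.07],[0,0,-0.1],[0,0,-0.125],[0,0,-0.138]]' --delta_rot '[[0,0,0],[0,0,0],[0,0,0],[0,0,0],[0,0,0]]' --claw '[1,1,1,1,1]'

```text
t: 19.57
eef_pos: [553.7, -309.4, 33.1]
tcp_rot: [-3.141, -0.0, 1.268]
ft_force: [0.1, -0.0, -0.8]
opening: 0.586
grip_force: 30.0
```

Call:
arm_command --delta_pos '[[0,0,-0.002],[0,0,-0.004],[0,0,-0.006],[0,0,-0.008],[0,0,-0.009]]' --delta_rot '[[0,0,0],[0,0,0],[0,0,0],[0,0,0],[0,0,0]]' --claw '[1,1,1,1,1]'

```text
t: 19.98
eef_pos: [553.9, -309.6, 32.6]
tcp_rot: [3.141, 0.0, 1.268]
ft_force: [-3.0, 1.4, 10.3]
opening: 0.588
grip_force: 30.0
```

Call:
arm_command --delta_pos '[[0,0,0],[0,0,0],[0,0,0],[0,0,0],[0,0,0]]' --delta_rot '[[0,0,0],[0,0,0],[0,0,0],[0,0,0],[0,0,0]]' --claw '[1,1,1,1,1]'

```text
t: 20.4
eef_pos: [553.9, -309.7, 32.7]
tcp_rot: [3.141, 0.0, 1.268]
ft_force: [-2.3, 1.5, 8.1]
opening: 0.585
grip_force: 30.0
```

Call:
arm_command --delta_pos '[[0,0,0],[0,0,0],[0,0,0],[0,0,0],[0,0,0]]' --delta_rot '[[0,0,0],[0,0,0],[0,0,0],[0,0,0],[0,0,0]]' --claw '[0.38,0.36,0.34,0.32,0.3]'

```text
t: 20.82
eef_pos: [553.8, -309.5, 31.4]
tcp_rot: [3.141, 0.0, 1.268]
ft_force: [0.8, 0.5, -0.4]
opening: 0.69
grip_force: 0.0
```

Call:
arm_command --delta_pos '[[0,0,0.04],[0,0,0.12],[0,0,0.25],[0,0,0.4],[0,0,0.5]]' --delta_rot '[[0,0,0],[0,0,0],[0,0,0],[0,0,0],[0,0,0]]' --claw '[0.3,0.3,0.3,0.3,0]'

```text
t: 21.23
eef_pos: [554.2, -309.8, 160.2]
tcp_rot: [3.139, 0.001, 1.268]
ft_force: [0.9, -0.4, 1.1]
opening: 0.728
grip_force: 0.0
```

Call:
arm_command --delta_pos '[[0.04,0.1,0],[0.08,0.2,0],[0.12,0.3,0],[0.16,0.4,0],[0.203,0.501,0]]' --delta_rot '[[0,0,0],[0,0,0],[0,0,0],[0,0,0],[0,0,0]]' --claw '[0,0,0,0,0]'

```text
t: 21.65
eef_pos: [604.8, -183.2, 157.3]
tcp_rot: [3.141, 0.0, 1.268]
ft_force: [-0.7, -0.9, -0.1]
opening: 0.989
grip_force: 0.0
```

Call:
arm_command --delta_pos '[[0.04,0.1,0],[0.08,0.2,0],[0.12,0.3,0],[0.16,0.4,0],[0.203,0.501,0]]' --delta_rot '[[0,0,0],[0,0,0],[0,0,0],[0,0,0],[0,0,0]]' --claw '[0,0,0,0,0]'

```text
t: 22.07
eef_pos: [655.6, -57.7, 157.3]
tcp_rot: [3.141, -0.0, 1.268]
ft_force: [-0.6, 0.5, -0.4]
opening: 0.999
grip_force: 0.0
```

Call:
arm_command --delta_pos '[[0.04,0.1,0],[0.08,0.2,0],[0.12,0.3,0],[0.16,0.4,0],[0.204,0.502,0]]' --delta_rot '[[0,0,0],[0,0,0],[0,0,0],[0,0,0],[0,0,0]]' --claw '[0,0,0,0,0]'

```text
t: 22.48
eef_pos: [706.5, 67.8, 157.3]
tcp_rot: [3.141, -0.0, 1.268]
ft_force: [-0.2, 0.0, -0.5]
opening: 1.0
grip_force: 0.0
```

Call:
arm_command --delta_pos '[[0,0,0],[0,0,-0.08],[0,0,-0.16],[0,0,-0.24],[0,0,-0.3]]' --delta_rot '[[0,0,0],[0,0,0],[0,0,0],[0,0,0],[0,0,0]]' --claw '[0,0,0,0,0]'

```text
t: 22.9
eef_pos: [705.7, 66.1, 80.5]
tcp_rot: [-3.141, 0.0, 1.268]
ft_force: [0.1, -0.6, 0.2]
opening: 1.003
grip_force: 0.0
```

```bash
python3 - <<'E'
from h import *
im=grab("scene","s6"); a=cv2.resize(im[250:330,210:340],None,fx=3,fy=3,interpolation=cv2.INTER_CUBIC);b=cv2.resize(im[100:200,180:310],None,fx=3,fy=3,interpolation=cv2.INTER_CUBIC)
cv2.imwrite("pics/s6c.png",np.vstack([cv2.resize(im[190:330,210:340],None,fx=3,fy=3,interpolation=cv2.INTER_CUBIC)[:300*2],b[:180*1]])[...,::-1]);s=state();print(s["eef_pos"],s["tcp_rot"],s["joints"])
p=s["eef_pos"];a=s["tcp_rot"][2]-np.pi/2
for k in(-53,53):
  for z in(p[2],60):print((proj("scene",np.array([p[0]+k*np.cos(a),p[1]+k*np.sin(a),z]))-[210,190])*3)
print("jar",(proj("scene",np.array([706.5,66.5,60]))-[210,190])*3)
E
```

```text
[704.55785357  66.03603591  77.65297205] [-3.13716827e+00  1.52635474e-03  1.26784980e+00] [ 2.45456691e-04  7.48442930e-01  1.45299536e+00 -1.67504232e-04
  9.44832669e-01  3.03293819e-01]
[274.8281106  215.34152623]
[275.47729385 238.39223179]
[ 84.24775029 267.97567744]
[ 87.82298512 291.11510907]
jar [180.96511892 266.38442576]
```

View pics/s6c.png

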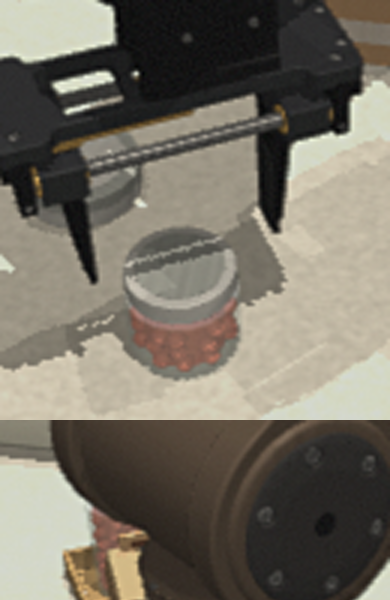

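Fingertips straddle the squat jar: tips at about (93,282) and (278,232), jar centre (182,265), which matches prediction. Descending and gripping.

Call:
arm_command --delta_pos '[[0,0,-0.06],[0,0,-0.12],[0,0,-0.17],[0,0,-0.21],[0,0,-0.226]]' --delta_rot '[[0,0,0],[0,0,0],[0,0,0],[0,0,0],[0,0,0]]' --claw '[0,0,0,0,0]'

```text
t: 23.37
eef_pos: [705.8, 66.3, 23.8]
tcp_rot: [-3.14, 0.0, 1.268]
ft_force: [0.5, 0.0, 0.6]
opening: 0.997
grip_force: 0.0
```

Call:
arm_command --delta_pos '[[0,0,0],[0,0,0],[0,0,0],[0,0,0],[0,0,0]]' --delta_rot '[[0,0,0],[0,0,0],[0,0,0],[0,0,0],[0,0,0]]' --claw '[0.08,0.16,0.22,0.26,0.3]'

```text
t: 23.78
eef_pos: [706.5, 66.5, 25.6]
tcp_rot: [3.141, -0.0, 1.268]
ft_force: [-0.9, 0.4, -0.0]
opening: 0.729
grip_force: 0.0
```

Call:
arm_command --delta_pos '[[0,0,0],[0,0,0],[0,0,0],[0,0,0],[0,0,0]]' --delta_rot '[[0,0,0],[0,0,0],[0,0,0],[0,0,0],[0,0,0]]' --claw '[0.33,0.5,1,1,1]'

```text
t: 24.2
eef_pos: [706.4, 66.5, 25.3]
tcp_rot: [3.141, -0.0, 1.268]
ft_force: [-1.0, 0.6, 4.5]
opening: 0.667
grip_force: 30.0
```

Call:
arm_command --delta_pos '[[0,0,0.05],[0,0,0.15],[0,0,0.26],[0,0,0.37],[0,0,0.45]]' --delta_rot '[[0,0,0],[0,0,0],[0,0,0],[0,0,0],[0,0,0]]' --claw '[1,1,1,1,1]'

```text
t: 24.62
eef_pos: [706.4, 66.5, 140.3]
tcp_rot: [3.14, -0.0, 1.268]
ft_force: [0.1, -0.6, -2.0]
opening: 0.665
grip_force: 30.0
```

Call:
arm_command --delta_pos '[[-0.05,0.065,0],[-0.11,0.143,0],[-0.17,0.221,0],[-0.24,0.312,0],[-0.31,0.403,0]]' --delta_rot '[[0,0,0.006],[0,0,0.012],[0,0,0.018],[0,0,0.024],[0,0,0.03]]' --claw '[1,1,1,1,1]'

```text
t: 25.03
eef_pos: [627.7, 167.8, 137.8]
tcp_rot: [-3.141, 0.0, 1.315]
ft_force: [-0.1, 0.2, -2.2]
opening: 0.666
grip_force: 30.0
```

Call:
arm_command --delta_pos '[[-0.062,0.081,0],[-0.124,0.162,0],[-0.186,0.243,0],[-0.248,0.324,0],[-0.31,0.403,0]]' --delta_rot '[[0,0,0.006],[0,0,0.012],[0,0,0.018],[0,0,0.024],[0,0,0.03]]' --claw '[1,1,1,1,1]'

```text
t: 25.45
eef_pos: [550.2, 268.9, 137.9]
tcp_rot: [-3.141, 0.0, 1.363]
ft_force: [-0.1, -0.9, -1.9]
opening: 0.667
grip_force: 30.0
```

Call:
arm_command --delta_pos '[[-0.07,0.091,0],[-0.14,0.182,0],[-0.21,0.273,0],[-0.27,0.351,0],[-0.31,0.403,0]]' --delta_rot '[[0,0,0.006],[0,0,0.012],[0,0,0.018],[0,0,0.024],[0,0,0.03]]' --claw '[1,1,1,1,1]'

```text
t: 25.87
eef_pos: [472.0, 370.3, 137.9]
tcp_rot: [-3.141, 0.0, 1.411]
ft_force: [0.6, 0.7, -2.2]
opening: 0.669
grip_force: 30.0
```

Call:
arm_command --delta_pos '[[0,0,-0.03],[0,0,-0.1],[0,0,-0.18],[0,0,-0.25],[0,0,-0.29]]' --delta_rot '[[0,0,0],[0,0,0],[0,0,0],[0,0,0],[0,0,0]]' --claw '[1,1,1,1,1]'

```text
t: 26.28
eef_pos: [473.5, 367.8, 63.1]
tcp_rot: [-3.14, 0.002, 1.409]
ft_force: [0.3, -0.5, -2.2]
opening: 0.667
grip_force: 30.0
```

```bash
python3 - <<'E'
from h import *
im=grab("scene","s7");s=state();p=s["eef_pos"];print(p,s["tcp_rot"][2])
# jar lid edges at the row of lid, and red sweets mask
h=cv2.cvtColor(im,cv2.COLOR_RGB2HSV)
c=proj("scene",np.array([p[0],p[1],p[2]-25+60]));b=proj("scene",np.array([p[0],p[1],p[2]-25+20]));print("pred lid",c,"sweets",b)
R=(((h[...,0]<6)|(h[...,0]>172))&(h[...,1]>90)).astype(np.uint8)*255
R[:, :int(b[0])-60]=0;R[:,int(b[0])+60:]=0;R[:int(b[1])-50]=0;R[int(b[1])+50:]=0
ys,xs=np.nonzero(R);print("red",len(xs),np.percentile(xs,[2,50,98]),np.percentile(ys,[2,50,98]))
m=brown(im,90)
print("tray corners pred",[proj("scene",np.array([467+x*.987+y*.162,327-x*.162+y*.987,22])).round(1).tolist() for x,y in((-45,-87.5),(45,-87.5),(45,87.5),(-45,87.5))])
E
```

```text
[473.06854325 367.51841887  61.9779135 ] 1.4086954064422406
pred lid [524.02029851 304.63046511] sweets [516.35203865 322.40866481]Traceback (most recent call last):
  File "<stdin>", line 8, in <module>
    return _quantile_unchecked(
        a, q, axis, out, overwrite_input, method, keepdims, weights)
    return _ureduce(a,
                    func=_quantile_ureduce_func,
    ...<5 lines>...
                    overwrite_input=overwrite_input,
                    method=method)
    r = func(a, **kwargs)
    result = _quantile(arr,
                       quantiles=q,
    ...<2 lines>...
                       out=out,
                       weights=wgt)
    previous = arr[previous_indexes]
               ~~~^^^^^^^^^^^^^^^^^^
IndexError: index 0 is out of bounds for axis 0 with size 0
```

```bash
python3 - <<'E'
from h import *
im=cv2.imread("pics/scene0.png")[...,::-1].copy()
m=brown(im,60)
for c in cv2.findContours(m,cv2.RETR_EXTERNAL,cv2.CHAIN_APPROX_NONE)[0]:
    x,y,w,h=cv2.boundingRect(c)
    if cv2.contourArea(c)>2000 and 420<x<460: print(cv2.approxPolyDP(cv2.convexHull(c),2.5,True)[:,0].tolist())
P=lambda x,y,z:proj("scene",np.array([467+x*.987+y*.162,327-x*.162+y*.987,z])).round(1).tolist()
for z in(22,0):print(z,[P(x,y,z) for x,y in((45,-87.5),(-45,-87.5),(-45,87.5),(45,87.5))])
s=cv2.imread("pics/s7.png")[...,::-1].copy();hs=cv2.cvtColor(s,cv2.COLOR_RGB2HSV)
a=s[260:350,460:580].astype(int)
red=((a[...,0]>a[...,1]*1.35)&(a[...,0]-a[...,2]<a[...,0]*.5)&(abs(a[...,1]-a[...,2])<18)&(a[...,0]>50))
n,l,st,ce=cv2.connectedComponentsWithStats(cv2.morphologyEx(red.astype(np.uint8),cv2.MORPH_CLOSE,np.ones((5,5))))
print([(st[i].tolist(),ce[i].round(1).tolist()) for i in range(1,n) if st[i,4]>40])
p=np.array([473.1,367.5,62.-25])
d=np.array([.63+.15,.54,0]);d/=np.hypot(*d[:2]);r=np.array([-d[1],d[0],0])
for k in(-32,32):print("jar side z22",proj("scene",p+k*r+[0,0,22])-[460,260])
E
```

```text
[[434, 293], [473, 275], [554, 346], [547, 356], [508, 379], [431, 301]]
22 [[432.0, 293.5], [472.2, 274.3], [554.9, 346.9], [512.0, 372.8]]
0 [[429.9, 302.2], [469.5, 283.0], [550.2, 355.5], [508.0, 381.4]]
[([49, 69, 25, 14, 191], [61.6, 74.7])]
jar side z22 [34.24352923 56.80993753]
jar side z22 [79.59571124 66.37038656]
```

Tray outline matches the model to about 1 px. I'll lower slowly, watching the force for any rim contact.

Call:
arm_command --delta_pos '[[-0.006,0,-0.025],[-0.006,0,-0.05],[-0.006,0,-0.07],[-0.006,0,-0.085],[-0.006,0,-0.095]]' --delta_rot '[[0,0,0],[0,0,0],[0,0,0],[0,0,0],[0,0,0]]' --claw '[1,1,1,1,1]'

```text
t: 26.75
eef_pos: [472.3, 368.7, 41.0]
tcp_rot: [3.141, -0.0, 1.409]
ft_force: [-0.1, -0.2, -2.1]
opening: 0.668
grip_force: 30.0
```

Call:
arm_command --delta_pos '[[0,0,-0.012],[0,0,-0.024],[0,0,-0.034],[0,0,-0.041],[0,0,-0.044]]' --delta_rot '[[0,0,0],[0,0,0],[0,0,0],[0,0,0],[0,0,0]]' --claw '[1,1,1,1,1]'

```text
t: 27.17
eef_pos: [472.2, 368.7, 29.9]
tcp_rot: [-3.142, 0.0, 1.409]
ft_force: [0.2, 0.3, -1.9]
opening: 0.667
grip_force: 30.0
```

Call:
arm_command --delta_pos '[[0,0,-0.002],[0,0,-0.004],[0,0,-0.006],[0,0,-0.008],[0,0,-0.008]]' --delta_rot '[[0,0,0],[0,0,0],[0,0,0],[0,0,0],[0,0,0]]' --claw '[1,1,1,1,1]'

```text
t: 27.58
eef_pos: [472.3, 368.8, 29.2]
tcp_rot: [3.141, -0.0, 1.409]
ft_force: [-3.3, -1.6, 8.7]
opening: 0.666
grip_force: 30.0
```

Call:
arm_command --delta_pos '[[0,0,0],[0,0,0],[0,0,0],[0,0,0],[0,0,0]]' --delta_rot '[[0,0,0],[0,0,0],[0,0,0],[0,0,0],[0,0,0]]' --claw '[1,1,1,1,1]'

```text
t: 28.0
eef_pos: [472.3, 368.8, 29.2]
tcp_rot: [3.141, -0.0, 1.409]
ft_force: [-3.2, -2.2, 9.8]
opening: 0.67
grip_force: 30.0
```

Call:
arm_command --delta_pos '[[0,0,0],[0,0,0],[0,0,0],[0,0,0],[0,0,0]]' --delta_rot '[[0,0,0],[0,0,0],[0,0,0],[0,0,0],[0,0,0]]' --claw '[0.3,0.26,0.22,0.18,0.15]'

```text
t: 28.42
eef_pos: [472.3, 368.7, 28.1]
tcp_rot: [3.141, -0.0, 1.409]
ft_force: [0.1, 0.3, -0.0]
opening: 0.83
grip_force: 0.0
```

Call:
arm_command --delta_pos '[[0,0,0.04],[0,0,0.13],[0,0,0.27],[0,0,0.42],[0,0,0.55]]' --delta_rot '[[0,0,0],[0,0,0],[0,0,0],[0,0,0],[0,0,0]]' --claw '[0.15,0.15,0.15,0,0]'

```text
t: 28.83
eef_pos: [472.2, 368.7, 168.5]
tcp_rot: [3.141, -0.001, 1.409]
ft_force: [0.0, -0.1, 0.6]
opening: 0.941
grip_force: 0.0
```

Call:
arm_command --delta_pos '[[-0.012,-0.1,0],[-0.024,-0.2,0],[-0.04,-0.32,0],[-0.055,-0.45,0],[-0.069,-0.569,0]]' --delta_rot '[[0,0,0],[0,0,0],[0,0,0],[0,0,0],[0,0,0]]' --claw '[0,0,0,0,0]'

```text
t: 29.25
eef_pos: [454.4, 225.1, 166.4]
tcp_rot: [3.141, -0.0, 1.41]
ft_force: [0.9, -0.3, -0.4]
opening: 0.996
grip_force: 0.0
```

Call:
arm_command --delta_pos '[[-0.014,-0.12,0],[-0.028,-0.24,0],[-0.042,-0.36,0],[-0.056,-0.47,0],[-0.069,-0.569,0]]' --delta_rot '[[0,0,0],[0,0,0],[0,0,0],[0,0,0],[0,0,0]]' --claw '[0,0,0,0,0]'

```text
t: 29.67
eef_pos: [437.4, 82.7, 166.4]
tcp_rot: [3.141, -0.0, 1.409]
ft_force: [-0.2, -0.5, 0.4]
opening: 1.0
grip_force: 0.0
```

```bash
python3 - <<'E'
from h import *
im=grab("scene","s8");im0=cv2.imread("pics/scene0.png")[...,::-1]
print(np.round(state()["eef_pos"],1))
# tube unmoved? brown body mask in tube area before/after
for i in(im0.copy(),im):
    m=brown(i,80)[195:255,375:415];ys,xs=np.nonzero(m);print(len(xs),np.percentile(xs,[3,97])+375,np.percentile(ys,[3,97])+195)
for k in(-22,22):print(proj("scene",np.array([438-k*.54,84.5+k*.78,40.])))
E
```

```text
[436.9  80.3 166.3]
590 [383. 404.] [217. 243.]
598 [383. 404.] [217. 243.]
[382.39453064 224.47121009]
[404.39442206 228.43298463]
```

Tube is where predicted. Gripping it.

Call:
arm_command --delta_pos '[[0,0,0],[0,0,-0.12],[0,0,-0.25],[0,0,-0.38],[0,0,-0.479]]' --delta_rot '[[0,0,0],[0,0,0],[0,0,0],[0,0,0],[0,0,0]]' --claw '[0,0,0,0,0]'

```text
t: 30.13
eef_pos: [437.6, 84.9, 44.5]
tcp_rot: [3.141, -0.0, 1.41]
ft_force: [0.1, 0.0, -0.6]
opening: 1.001
grip_force: 0.0
```

Call:
arm_command --delta_pos '[[0,0,0],[0,0,0],[0,0,0],[0,0,0],[0,0,0]]' --delta_rot '[[0,0,0],[0,0,0],[0,0,0],[0,0,0],[0,0,0]]' --claw '[0.15,0.3,0.38,0.44,0.48]'

```text
t: 30.55
eef_pos: [438.5, 84.4, 47.3]
tcp_rot: [3.139, -0.001, 1.41]
ft_force: [0.1, -0.3, 0.5]
opening: 0.705
grip_force: 0.0
```

Call:
arm_command --delta_pos '[[0,0,0],[0,0,0],[0,0,0],[0,0,0],[0,0,0]]' --delta_rot '[[0,0,0],[0,0,0],[0,0,0],[0,0,0],[0,0,0]]' --claw '[0.52,0.58,1,1,1]'

```text
t: 30.97
eef_pos: [437.6, 84.2, 46.2]
tcp_rot: [3.142, 0.0, 1.409]
ft_force: [-1.1, 0.4, 6.3]
opening: 0.459
grip_force: 30.0
```

Call:
arm_command --delta_pos '[[0,0,0.05],[0,0,0.15],[0,0,0.28],[0,0,0.4],[0,0,0.5]]' --delta_rot '[[0,0,0],[0,0,0],[0,0,0],[0,0,0],[0,0,0]]' --claw '[1,1,1,1,1]'

```text
t: 31.38
eef_pos: [437.7, 84.2, 172.8]
tcp_rot: [3.141, -0.0, 1.409]
ft_force: [0.1, 0.5, -0.7]
opening: 0.461
grip_force: 30.0
```

Call:
arm_command --delta_pos '[[0.01,0.1,0],[0.02,0.2,0],[0.03,0.3,0],[0.04,0.4,0],[0.05,0.5,0]]' --delta_rot '[[0,0,0],[0,0,0],[0,0,0],[0,0,0],[0,0,0]]' --claw '[1,1,1,1,1]'

```text
t: 31.8
eef_pos: [450.1, 210.4, 170.9]
tcp_rot: [-3.141, 0.0, 1.409]
ft_force: [0.2, -0.2, -2.2]
opening: 0.456
grip_force: 30.0
```

Call:
arm_command --delta_pos '[[0.01,0.1,0],[0.02,0.2,0],[0.033,0.28,0],[0.033,0.303,0],[0.033,0.303,0]]' --delta_rot '[[0,0,0],[0,0,0],[0,0,0],[0,0,0],[0,0,0]]' --claw '[1,1,1,1,1]'

```text
t: 32.22
eef_pos: [458.2, 285.8, 170.5]
tcp_rot: [-3.141, 0.0, 1.411]
ft_force: [-0.2, -0.4, -0.5]
opening: 0.457
grip_force: 30.0
```

Call:
arm_command --delta_pos '[[0,0,-0.08],[0,0,-0.17],[0,0,-0.26],[0,0,-0.32],[0,0,-0.344]]' --delta_rot '[[0,0,0],[0,0,0],[0,0,0],[0,0,0],[0,0,0]]' --claw '[1,1,1,1,1]'

```text
t: 32.63
eef_pos: [457.5, 283.4, 83.0]
tcp_rot: [-3.139, 0.002, 1.408]
ft_force: [0.3, 0.1, -1.5]
opening: 0.457
grip_force: 30.0
```

Call:
arm_command --delta_pos '[[0,0,-0.025],[0,0,-0.05],[0,0,-0.07],[0,0,-0.085],[0,0,-0.095]]' --delta_rot '[[0,0,0],[0,0,0],[0,0,0],[0,0,0],[0,0,0]]' --claw '[1,1,1,1,1]'

```text
t: 33.05
eef_pos: [458.6, 285.0, 61.1]
tcp_rot: [3.141, -0.0, 1.409]
ft_force: [0.9, 0.5, -2.1]
opening: 0.463
grip_force: 30.0
```

Call:
arm_command --delta_pos '[[0,0,-0.012],[0,0,-0.022],[0,0,-0.031],[0,0,-0.037],[0,0,-0.04]]' --delta_rot '[[0,0,0],[0,0,0],[0,0,0],[0,0,0],[0,0,0]]' --claw '[1,1,1,1,1]'

```text
t: 33.47
eef_pos: [458.5, 285.0, 51.0]
tcp_rot: [-3.142, 0.0, 1.409]
ft_force: [-0.6, 1.1, -1.5]
opening: 0.456
grip_force: 30.0
```

Call:
arm_command --delta_pos '[[0,0,-0.002],[0,0,-0.004],[0,0,-0.006],[0,0,-0.008],[0,0,-0.008]]' --delta_rot '[[0,0,0],[0,0,0],[0,0,0],[0,0,0],[0,0,0]]' --claw '[1,1,1,1,1]'

```text
t: 33.88
eef_pos: [458.6, 285.1, 50.2]
tcp_rot: [3.141, -0.0, 1.409]
ft_force: [-4.2, -1.3, 12.5]
opening: 0.459
grip_force: 30.0
```

Call:
arm_command --delta_pos '[[0,0,0],[0,0,0],[0,0,0],[0,0,0],[0,0,0]]' --delta_rot '[[0,0,0],[0,0,0],[0,0,0],[0,0,0],[0,0,0]]' --claw '[1,1,1,1,1]'

```text
t: 34.3
eef_pos: [458.6, 285.1, 50.2]
tcp_rot: [3.141, -0.0, 1.409]
ft_force: [-4.2, -1.1, 12.0]
opening: 0.459
grip_force: 30.0
```

Tube is on the floor. Releasing, rising and moving out of view for the final look.

Call:
arm_command --delta_pos '[[0,0,0],[0,0,0],[0,0,0],[0,0,0],[0,0,0]]' --delta_rot '[[0,0,0],[0,0,0],[0,0,0],[0,0,0],[0,0,0]]' --claw '[0.5,0.45,0.4,0.35,0.3]'

```text
t: 34.72
eef_pos: [458.6, 285.0, 49.1]
tcp_rot: [3.142, 0.0, 1.409]
ft_force: [-0.7, -0.3, -0.0]
opening: 0.667
grip_force: 0.0
```

Call:
arm_command --delta_pos '[[0,0,0.04],[0,0,0.13],[0,0,0.27],[0,0,0.42],[0,0,0.58]]' --delta_rot '[[0,0,0],[0,0,0],[0,0,0],[0,0,0],[0,0,0]]' --claw '[0.3,0.3,0.3,0.3,0.3]'

```text
t: 35.13
eef_pos: [457.9, 284.7, 196.0]
tcp_rot: [-3.141, 0.001, 1.409]
ft_force: [0.6, 0.5, 0.2]
opening: 0.701
grip_force: 0.0
```

Call:
arm_command --delta_pos '[[0,-0.1,0.1],[0,-0.22,0.2],[0,-0.34,0.3],[0,-0.46,0.4],[0,-0.55,0.5]]' --delta_rot '[[0,0,0],[0,0,0],[0,0,0],[0,0,0],[0,0,0]]' --claw '[0.3,0.3,0.3,0.3,0.3]'

```text
t: 35.55
eef_pos: [457.7, 145.6, 321.2]
tcp_rot: [3.141, 0.0, 1.409]
ft_force: [0.2, 0.1, 0.1]
opening: 0.701
grip_force: 0.0
```

Call:
arm_command --delta_pos '[[0,-0.1,0],[0,-0.2,0],[0,-0.3,0],[0,-0.4,0],[0,-0.4,0]]' --delta_rot '[[0,0,0],[0,0,0],[0,0,0],[0,0,0],[0,0,0]]' --claw '[0.3,0.3,0.3,0.3,0.3]'

```text
t: 35.97
eef_pos: [458.2, 44.6, 319.9]
tcp_rot: [3.141, 0.001, 1.407]
ft_force: [-0.7, 0.5, 0.5]
opening: 0.699
grip_force: 0.0
```

```bash
python3 - <<'E'
from h import *
s=grab("scene","s9");t=grab("top","t9")
a=cv2.resize(s[100:380,180:560],(800,589));b=t
L=cv2.resize(t[200:340,110:280],(400,330));R=cv2.resize(t[200:340,400:570],(400,330))
cv2.imwrite("pics/fin.png",np.vstack([cv2.resize(s[105:380,195:565],(336,250)).repeat(1,0) if 0 else np.hstack([cv2.resize(s[100:200,190:310],(320,267)),cv2.resize(s[240:385,410:570],(295,267)),cv2.resize(s[180:300,210:370],(185,267))]),np.hstack([L,R])])[...,::-1])
E
```

```text
(no output)
```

View pics/fin.png

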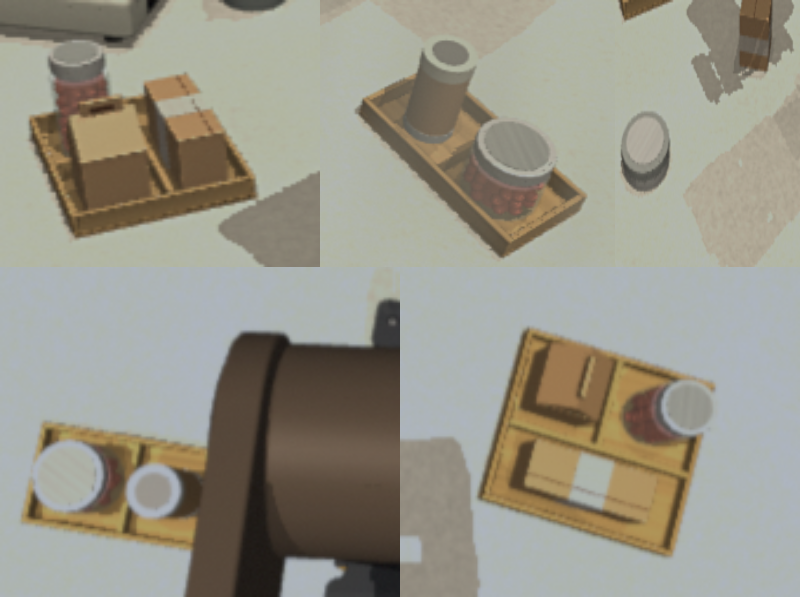

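The final view shows all five items upright in their compartments. In the large tray the bar lies at (590,480), the gable box stands at (575,375) and the tall jar at (660,410). In the small tray the squat jar and tube are at (70,475) and (155,490). The tin and square carton are still standing in their places.

```bash
python3 -c "
from cell import *
print(job_done())"
```

```text
the job is handed in; nothing more can be done
None
```

Both gift trays are made up as asked and the job is handed in at about 36 s; the final pictures show all five items upright in their compartments and the flat tin and square carton left where they stood.

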